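# Stand a fallen post up and dock it in its bench shoe

### The arm

A 6-joint arm with a two-finger parallel gripper is mounted at the origin on a cart in front of the work surface, level with it; the furniture and walls round the work are solid. World frame = base frame: x ahead of the robot, y to its left, z up, the work surface at z = 0. Lengths are in m, angles in degrees, forces in N, time in s.
With the tool pointing down it reaches from about 0.2 to 0.875 m from the base axis. Payload 3.4 kg.
Tool frame: the origin (TCP) lies between the finger pads; the fingertips stand 11 mm ahead of it and the grasp point (between the pads) lies 8 mm behind it; z points along the fingers, y is the line along which they close (so a half turn about z gives the same grasp; the last joint's range is limited). The gripper opens to 94 mm and grips with 3 to 60 N. Pads are 16 mm wide; open, the fingers measure 119 mm over their backs; the gripper's body (75 mm by 177 mm) begins 78 mm behind the grasp point.
Start: joints at [-73.281, 15.808, 86.224, -0, 77.962, -6.933], TCP at [0.231, -0.527, 0.216] pointing down, gripper open.
Joint ranges: [-165.64, 165.64], [-43.16, 119.46], [12.63, 154.43], [-67.54, 247.53], [6.08, 155.33], [-154.97, 154.97]. Speed limits (degrees/s): [147.25, 147.25, 180, 180, 180, 180].

### API

Orientations are given as a 3x3 rotation matrix whose columns are the frame's x, y, z axes.
In Python, from plant import sensors, capture, workorder gives the robot as it stands. The module is installed in compiled form; this text tells all that it offers.
- The arm moves only by the tool step_arm, never from a script. Its argument "moves" is text: rows parted by semicolons, each of 7 numbers parted by spaces: the opening, from 0 (shut) to 1 (fully open), then the shift along the tool's x, y, z in mm, then the turn, a rotation vector about the tool's x, y, z in rad. In form: fingers x y z ax ay az; .... A call has 1 to 20 rows; each row shifts and turns the commanded pose from where the row before left it, along the tool's axes as they then stand; what a row does not reach is not made up. A row lasts 1/10 s, in which the tool goes at most 50 mm and 8.59 degrees, less where a joint would pass 70% of its speed; a pose out of reach is approached as far as the arm can. A call with a gripper value outside its range is refused whole. The fingers move at their own pace and stop on an object; "squeeze" is the grip in N (left out, the last holds). Time passes only in rows, so rows that do not move let the fingers close. It gives the time, the measured TCP pose, the force, the opening and the grip force at its end, in the units of the state.
- sensors.sense(): the state, without advancing time (a new reading comes with each control period).
- capture(name): name is "side" or "top"; returns a dict with "pixels" (384x512x3 uint8, blue, green, red), "mtx" (3x3 intrinsics, pixels), "k1" (the pictures are not rectified: a ray, as slopes to the right and down, at radius r is drawn at 1 + k1 r^2 times it, then the intrinsics apply), "pose" (4x4, takes a point from camera to world coordinates). Camera axes: x right, y down, z forward; pixel columns grow to the right and rows downward; lengths in m; the calibration is good to about 2 mm. A picture is of the moment at which its call begins. There is no depth.
- workorder.job_done(): hands the job in; it is judged then, once.
The state is a dict: "clock": time; "joint_pos": joint angles; "qvel": joint speeds; "joint_torque": joint torques, N m; "position": TCP position; "orientation": TCP orientation; "contact_force": force on the tool from outside, world axes, zero at the start; "ft_torque": the same for the moment, N m; "finger_gap": finger opening in m; "grasp_force": force on a finger pad.
Only numpy, scipy, OpenCV 4.12 (cv2) and the standard library are available. Lean on these libraries where they do the work, as an engineer would, in place of code of your own. Each camera call takes 0.05 s, during which the arm holds its last target. There are 200 camera calls.

### The job

The stand post has fallen over on the bench. Tip it up by its head while its foot pivots on the bench, let go so that it stands upright by itself, then take it afresh, turn it and slide its oblong foot lengthwise into the bench shoe, under the lips and fully home against the back stop, and let go. Keep the foot on or only just above the bench throughout (do not carry the post through the air) and leave the two capped vials and the phone where they are.

Things in the scene. Friction and masses are not known exactly. Their poses are not given: they have to be found in the camera images.
- post_mid (a point): Stand post, 0.45 kg, 150 mm long, lying at the start: aluminium rod 20 mm in diameter on an oblong steel foot plate 10 mm thick. This point: on the axis, 75 mm from either end. z: along the rod from foot to head (up when standing); y: along the foot's long side; x: along its short side. Foot-heavy: rights itself if let go under 20 degrees from vertical. Its foot drags: to slide it, grip firmly and take its weight a little.
- post_foot (a point): Centre of the underside of the post's steel foot plate: 72 mm along y, 50 mm along x, 10 mm thick along z; axes as post_mid. Height 0 when it stands, 26 mm while it lies. At the start the post lies on the foot's long edge on the +x side and on the rim of the head, y level; lifting the head swings it up about that edge.
- post_head (a point): Centre of the top of the post's head (the last 20 mm of the rod, capped in black, also 20 mm in diameter), on the axis 150 mm from the foot's underside; axes as post_mid. Lying, the rod falls about 6 degrees towards the head.
- shoe_home (a point): Bench shoe: low aluminium U fixed to the bench, at most 22 mm high, 116 mm wide over its screw tabs. This point, on the bench: where the centre of the foot's underside lies when fully home (the stop face is 37 mm beyond it). x: level direction in which the foot slides in. Channel between the rails 56 mm wide; lips overhang each rail by 7 mm, 14 mm above the bench, leaving a 42 mm slot for the rod.
- shoe_mouth (a point): Middle of the shoe's open mouth, on the bench, 64 mm before shoe_home (its x = -64 mm); axes as shoe_home. Flares without lips narrow the channel from 78 mm wide here to 56 mm at 36 mm before shoe_home, where rails and lips begin.
- sample_vial: Bystander: one of two capped vials with a brown sample, 46 mm in diameter, 90 mm high, standing; origin at the centre of its underside.
- sample_vial_b: Bystander: one of two capped vials with a brown sample, 46 mm in diameter, 90 mm high, standing; origin at the centre of its underside.
- phone_: Bystander: phone lying flat, 145 x 74 mm, 9 mm thick; origin at the centre of its underside.
Not all that is in view belongs to the job. Of the things shaped like the part that bears shoe_home, the aluminium one is meant.

How it is judged (in metres and radians):
On the way:
1. the post stands upright on the bench by itself, not touched by the fingers, outside the shoe (angle between post_foot's own z axis and vertical below 0.05 rad and height (world z) of post_foot below 0.006 m and contact force between the fingers and post below 0.05 N and horizontal distance between post_foot and shoe_home above 0.07 m), for 0.2 s.
At the end, for the whole second after the job is handed in: The post stands upright (within 0.06 rad) and at rest in the shoe, its foot flat on the bench under the lips, lengthwise (within 0.13 rad) and fully home: the foot's centre within 6 mm of the home point along and across the shoe (x of post_foot in the frame of shoe_home between -0.006 and 0.006 m and y of post_foot in the frame of shoe_home between -0.006 and 0.006 m and angle between the y axis of post_foot and the x axis of shoe_home, either way round below 0.13 rad and angle between post_foot's own z axis and vertical below 0.06 rad and height (world z) of post_foot below 0.006 m and linear speed of post below 0.02 m/s); the robot touches nothing.
It fails at once if the post is lifted off the bench (foot centre above 50 mm, or above 25 mm while it is near upright) (height (world z) of post_foot above 0.05 m or (angle between post_foot's own z axis and vertical below 0.3 rad and height (world z) of post_foot above 0.025 m)).
It fails at once if a bystander is moved by more than 30 mm (distance of any of sample_vial, sample_vial_b, phone_ from where it was at the start of the episode above 0.03 m).
It also fails if it takes over 61 s, if anything falls off the work surface, if the arm or the gripper's body presses on something with over 40 N, if the wrist force passes 120 N, or if a joint passes its speed limit or range.

## Working session

There is one attempt and no reset: what is moved stays moved. The work goes in short steps, Python scripts to look and compute and a tool call to move; the robot and the scene stay as the last step left them, time stands still between calls to the robot, and variables do not carry over. Pictures are saved under pics/ and viewed, at most 10 in all, crops included, and the job is handed in when it is done.

Besides the shell and the picture viewer there is one more tool, called after ">>>" as name(argument=value, ...), one argument or row to a line, values as JSON. step_arm: Moves the arm, as the interface text tells. Its arguments: {"type":"object","properties":{"moves":{"type":"string"},"squeeze":{"type":"number"}},"required":["moves"]}

```bash
mkdir -p pics; cat > h.py <<'E'
import numpy as np, cv2, pickle
from plant import sensors, capture, workorder
def snap(n,save=None):
    c=capture(n); 
    if save: cv2.imwrite('pics/'+save,c['pixels'])
    pickle.dump(c,open(n+'.pkl','wb')); return c
def load(n): return pickle.load(open(n+'.pkl','rb'))
def ray(c,u,v):
    K=np.array(c['mtx']);d=np.array([(u-K[0,2])/K[0,0],(v-K[1,2])/K[1,1]]);p=d.copy()
    for _ in range(30): p=d/(1+c['k1']*(p@p))
    T=np.array(c['pose']);return T[:3,3],T[:3,:3]@np.array([p[0],p[1],1])
def onz(c,u,v,z):
    o,d=ray(c,u,v);return o+d*(z-o[2])/d[2]
def tri(c1,p1,c2,p2):
    o1,d1=ray(c1,*p1);o2,d2=ray(c2,*p2)
    s=np.linalg.lstsq(np.c_[d1,-d2],o2-o1,rcond=None)[0]
    a,b=o1+s[0]*d1,o2+s[1]*d2;return (a+b)/2,np.linalg.norm(a-b)
def proj(c,P):
    T=np.array(c['pose']);q=T[:3,:3].T@(np.array(P)-T[:3,3]);p=q[:2]/q[2];p=p*(1+c['k1']*(p@p))
    K=np.array(c['mtx']);return np.array([K[0,0]*p[0]+K[0,2],K[1,1]*p[1]+K[1,2]])
np.set_printoptions(precision=4,suppress=True)
E
python3 - <<'E'
from h import *
a=snap('side');b=snap('top')
for c in(a,b):print(c['pose'],c['mtx'][0],c['k1'])
cv2.imwrite('pics/a1.png',cv2.resize(a['pixels'],(768,576)))
cv2.imwrite('pics/a2.png',cv2.resize(b['pixels'],(768,576)))
print(sensors.sense())
E
```

```text
[[-0.9488  0.2758 -0.1539  0.7567]
 [ 0.3159  0.8326 -0.4549  0.5096]
 [ 0.0027 -0.4802 -0.8771  1.0623]
 [ 0.      0.      0.      1.    ]] [380.2102   0.     253.5511] 0.007632998164532328
[[-0.0129 -0.9945  0.1035  0.4715]
 [-0.9999  0.0123 -0.0065 -0.0092]
 [ 0.0052 -0.1036 -0.9946  1.3665]
 [ 0.      0.      0.      1.    ]] [350.9322   0.     259.8684] -0.062502498359123
{'clock': 0.1, 'joint_pos': array([-73.2817,  15.8441,  86.2863,   0.001 ,  77.963 ,  -6.9334]), 'qvel': array([ 0.0199,  0.0477, -0.2437, -0.0581, -0.1031,  0.0501]), 'joint_torque': array([  0.0015, -40.5454, -23.7778,   0.0702,   0.0298,  -0.0001]), 'position': array([ 0.2305, -0.5262,  0.2157]), 'orientation': array([[ 0.916 ,  0.4012, -0.0005],
       [ 0.4012, -0.916 ,  0.0016],
       [ 0.0002, -0.0016, -1.    ]]), 'contact_force': array([ 0.2227, -0.405 ,  0.3289]), 'ft_torque': array([ 0.0092, -0.0425, -0.0571]), 'grasp_force': 0.0, 'finger_gap': 0.09429397866174968}
```

View pics/a1.png

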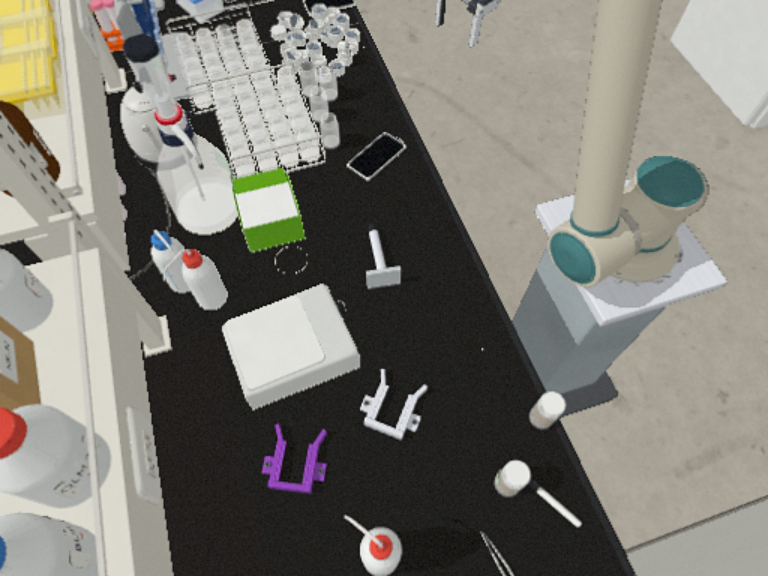

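View pics/a2.png

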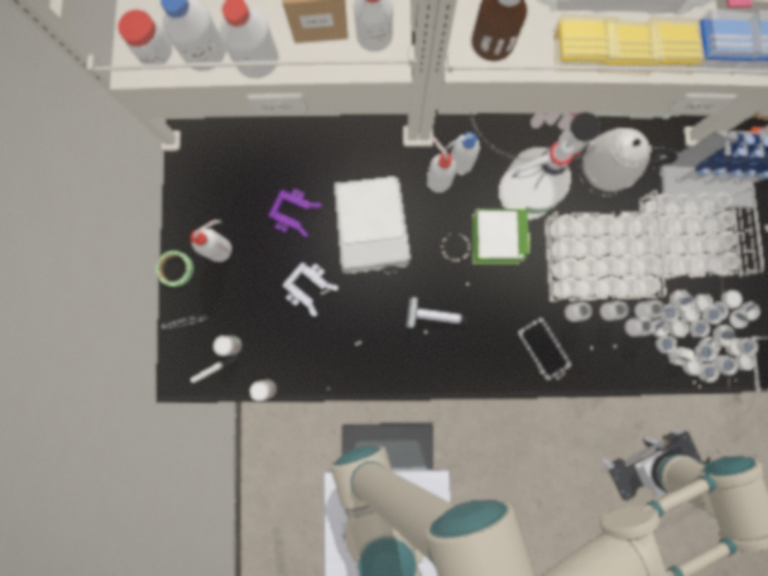

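Candidates, in 768x576 pixels. For the post, the only lying rod with a foot is at side (384,260) / top (430,314); the white stick by the vial at side (555,505) has no foot plate. For the shoe, the aluminium U is at side (395,405) / top (308,285), and the purple U at side (295,465) / top (292,212) is the decoy. I choose the aluminium U and will check both in one close crop.

```bash
python3 - <<'E'
from h import *
a=load('side')['pixels'];b=load('top')['pixels']
def cr(im,u,v,w,h):
    x=np.clip(im[v:v+h,u:u+w].astype(float)*1.0,0,255); x=255*(x/255)**0.6
    return cv2.resize(x.astype(np.uint8),(400,300),interpolation=cv2.INTER_CUBIC)
m=np.vstack([np.hstack([cr(a,225,145,64,48),cr(a,230,240,64,48)]),np.hstack([cr(b,260,185,64,48),cr(b,175,165,64,48)])])
cv2.imwrite('pics/c1.png',m)
E
```

```text
(no output)
```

View pics/c1.png

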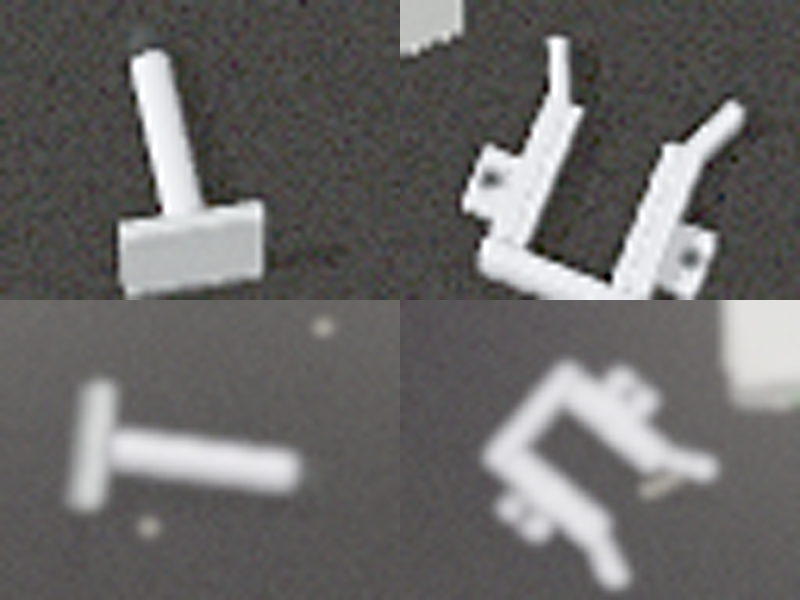

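Crop confirms the choice. The post has a black cap at its far end, and its foot underside faces the side camera at pane (120-263, 215-295). The shoe is the aluminium U with two screw tabs, mouth at the flares. Next I zoom in on the shoe in both views for its points.

```bash
python3 - <<'E'
from h import *
def cr(im,u,v,w,h):
    x=255*(im[v:v+h,u:u+w]/255)**0.8
    x=cv2.resize(x.astype(np.uint8),(400,500),interpolation=cv2.INTER_CUBIC)
    for k in range(0,500,50): cv2.line(x,(0,k),(6 if k%100 else 12,k),(0,255,255),1)
    for k in range(0,400,50): cv2.line(x,(k,0),(k,6 if k%100 else 12),(0,255,255),1)
    return x
a=load('side')['pixels'];b=load('top')['pixels']
cv2.imwrite('pics/c2.png',np.hstack([cr(a,238,240,48,60),cr(b,182,168,48,60)]))
E
```

```text
(no output)
```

View pics/c2.png

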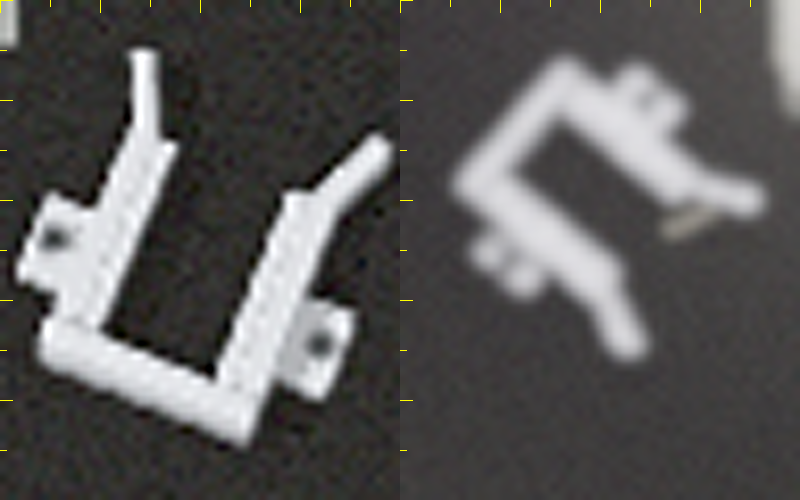

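```bash
cat > fit.py <<'E'
from h import *
from scipy.optimize import least_squares
a=load('side');b=load('top')
def px(X,Y,s,u,v): return np.array([u+(X+.5)/s-.5,v+(Y+.5)/s-.5])
S=lambda X,Y:px(X,Y,8.3333,238,240); T=lambda X,Y:px(X,Y,8.3333,182,168)
obs=[(a,S(176,145),-36,1),(a,S(288,192),-36,-1),(a,S(105,328),37,1),(a,S(218,378),37,-1),
     (b,T(278,203),-36,1),(b,T(222,270),-36,-1),(b,T(162,122),37,1),(b,T(112,175),37,-1)]
def run(sg):
    def res(p):
        x,y,t,h=p;c,s=np.cos(t),np.sin(t);r=[]
        for cam,uv,X,sd in obs:
            Y=sg*sd*.021;X=X/1000;r+=list(proj(cam,[x+c*X-s*Y,y+s*X+c*Y,h])-uv)
        return np.array(r)
    return least_squares(res,[.5,.23,.8,.018]),res
for sg in(1,-1):
    r,f=run(sg);print('shoe',sg,r.x,np.degrees(r.x[2]),r.cost);
    if r.cost<60: print(f(r.x).reshape(-1,2))
S=lambda X,Y:px(X,Y,6.25,225,145); T=lambda X,Y:px(X,Y,6.25,260,185)
# post points in post frame (x short, y long, z along rod), lying: z=h cos6 - up sin6 ; +x down
A=np.arctan2(15,140)
def R(t):
    h=np.array([np.cos(t),np.sin(t),0]);z=h*np.cos(A)-np.array([0,0,np.sin(A)])
    x=-np.array([0,0,np.cos(A)])-h*np.sin(A);return np.c_[x,np.cross(z,x),z]
po=[(a,S(118,222),(-25,-36,10)),(a,S(263,203),(-25,36,10)),(a,S(264,278),(25,36,0)),(a,S(125,297),(25,-36,0)),
 (a,S(120,236),(-25,-36,0)),(a,S(263,217),(-25,36,0)),
 (b,T(82,80),(-25,-36,0)),(b,T(120,80),(-25,-36,10)),(b,T(66,210),(-25,36,0)),(b,T(104,210),(-25,36,10)),(b,T(300,169),(-3,0,130)),(a,S(150,50),(-10,0,130))]
def pr(sg):
    def res(p):
        M=R(p[2]);r=[]
        for cam,uv,q in po:
            q=np.array(q)*[1,sg,1]/1000;r+=list(proj(cam,np.array([p[0],p[1],p[3]])+M@q)-uv)
        return np.array(r)
    return least_squares(res,[.42,.05,-1.6,.026]),res
for sg in(1,-1):
    r,f=pr(sg);print('post',sg,r.x,np.degrees(r.x[2]),r.cost)
    if r.cost<60:
        print(f(r.x).reshape(-1,2));M=R(r.x[2]);p=np.array([r.x[0],r.x[1],r.x[3]]);print('head',p+M@[0,0,.15],'M',M)
# bystanders
for n,q in(('phone top',(544,348)),('vialcapA',(227,345)),('vialcapB',(262,390))): print(n,onz(b,q[0]/1.5,q[1]/1.5,.009 if 'ph' in n else .085))
for n,q in(('phone',(377,155)),('vA',(513,472)),('vB',(547,405))): print(n,onz(a,q[0]/1.5,q[1]/1.5,.009 if 'ph' in n else .085))
E
python3 fit.py
```

```text
shoe 1 [ 0.6272  0.1951  0.9136 -0.0051] 52.34819592695942 639.3565319529037
shoe -1 [0.6276 0.1971 0.8781 0.0071] 50.309704251657635 4.051066298569655
[[-0.2036 -0.1855]
 [-0.0827 -0.7899]
 [-0.9076  0.7979]
 [-0.5513  0.1453]
 [ 0.2851  0.9838]
 [ 0.1175  1.2899]
 [-0.1165 -0.9599]
 [-1.0074  0.9662]]
post 1 [ 0.5494 -0.0759 -1.5356 -0.0042] -87.98535047489081 2344.23187458254
post -1 [ 0.5568 -0.0646 -1.7077  0.0255] -97.84157670429269 12.030421154750394
[[-0.2512 -0.0134]
 [-0.7769 -0.556 ]
 [-0.4654 -0.6329]
 [-0.237  -0.1311]
 [-0.0307  0.2706]
 [-0.1317 -0.3028]
 [ 1.6522  1.116 ]
 [-1.824   1.4676]
 [ 1.9154 -0.6989]
 [-1.5448 -0.3603]
 [-2.1455  1.0014]
 [-0.5754  0.3805]]
head [ 0.5364 -0.2123  0.0095] M [[ 0.0145  0.9906 -0.1357]
 [ 0.1055 -0.1364 -0.985 ]
 [-0.9943  0.     -0.1065]]
phone top [ 0.4611 -0.4146  0.009 ]
vialcapA [0.4789 0.3804 0.085 ]
vialcapB [0.3699 0.2938 0.085 ]
phone [ 0.4568 -0.4078  0.009 ]
vA [0.4812 0.3918 0.085 ]
vB [0.3755 0.3054 0.085 ]
```

```bash
cat >> fit.py <<'E'
print('--- per camera')
O=obs;P=po
for cam in(a,b):
    obs=[o for o in O if o[0] is cam];po=[o for o in P if o[0] is cam]
    for h in(.014,.018):
        _,f=run(-1);r=least_squares(lambda p:f([*p,h]),[.63,.2,.88]);print('shoe',h,r.x,r.cost)
    _,f=pr(-1);r=least_squares(lambda p:f([*p,.026]),[.55,-.06,-1.7]);print('post',r.x,r.cost, f([*r.x,.026]).reshape(-1,2).tolist() if 0 else '')
E
python3 fit.py | sed -n '/---/,$p'
```

```text
--- per camera
shoe 0.014 [0.6273 0.1995 0.8725] 1.0441915758415727
shoe 0.018 [0.6278 0.2006 0.8726] 1.1771528892360155
post [ 0.5564 -0.0635 -1.7241] 0.39585085397510716 
shoe 0.014 [0.6291 0.1953 0.8875] 2.25629107525531
shoe 0.018 [0.6286 0.1947 0.8875] 2.375460595979149
post [ 0.5581 -0.066  -1.6893] 9.64103209121767
```

>>> step_arm(
  moves="0.6 35 -15 5 0 0 0;0.6 38 -17 7 0 0 0;0.6 38 -17 7 0 0 0;0.6 38 -17 7 0 0 -0.1;0.6 38 -17 7 0 0 0.1;0.6 38 -17 7 0 0 0;0.6 38 -17 7 0 0 0;0.6 38 -17 7 0 0 0;0.6 38 -17 7 0 0 0;0.6 38 -17 7 0 0 0;0.6 35 -15 6 0 0 0;0.6 0 0 0 0 0 -0.145;0.6 0 0 0 0 0 -0.145;0.6 0 0 0 0 0 -0.145;0.6 0 0 0 0 0 -0.145;0.6 0 0 0 0 0 -0.145;0.6 0 0 0 0 0 -0.145;0.6 0 0 0 0 0 -0.145;0.6 0 0 0 0 0 0",
  squeeze=12,
)

```text
clock: 2.0
position: [0.5311, -0.191, 0.142]
orientation: [[0.143, 0.99, -0.001], [0.99, -0.143, 0.0], [0.0, -0.001, -1.0]]
contact_force: [-1.1, -0.0, -0.1]
finger_gap: 0.0559
grasp_force: 0.0
```

>>> step_arm(
  moves="0.6 -3 8 0 0 -0.145 0;0.6 0 0 0 0 -0.145 0;0.6 0 0 0 0 -0.145 0;0.6 0 0 0 0 -0.145 0;0.6 0 0 0 0 0 0",
)

```text
clock: 2.5
position: [0.5385, -0.1914, 0.1397]
orientation: [[0.113, 0.99, -0.079], [0.829, -0.138, -0.542], [-0.548, -0.004, -0.836]]
contact_force: [-0.2, 0.8, -0.6]
finger_gap: 0.0566
grasp_force: 0.0
```

```bash
python3 -c "
from h import *
s=sensors.sense();print(s['joint_pos'],s['position'])"
```

```text
[ -5.5642  21.6128  98.796  -36.6855  66.3857  19.4696] [ 0.5385 -0.1914  0.1397]
```

>>> step_arm(
  moves="0.6 0 0 0 0 0.145 0;0.6 0 0 0 0 0.145 0;0.6 0 0 0 0 0.145 0;0.6 0 0 0 0 0.145 0;0.6 0 0 40 0 0 0;0.6 0 0 40 0 0 0;0.6 0 0 0 0 0 0",
)

```text
clock: 3.2
position: [0.535, -0.1955, 0.0588]
orientation: [[0.147, 0.989, -0.007], [0.989, -0.147, 0.005], [0.004, -0.008, -1.0]]
contact_force: [-1.3, 0.4, 0.5]
finger_gap: 0.0563
grasp_force: 0.0
```

```bash
python3 - <<'E'
from h import *
a=snap('side');b=snap('top');s=sensors.sense();print(s['position'],s['orientation'],s['joint_pos'])
p=s['position'];M=s['orientation']
def cr(c,u,v,w,h):
    im=c['pixels'];x=255*(im[v:v+h,u:u+w]/255)**0.7
    x=cv2.resize(x.astype(np.uint8),(400,500),interpolation=cv2.INTER_CUBIC)
    for sy in(-1,1):
        q=proj(c,p+M@np.array([0,sy*.0283,.011]));q=(q-[u,v]+.5)*400/w-.5
        cv2.drawMarker(x,tuple(int(t) for t in q),(0,0,255),0,14,1)
    for s_,col in((0,(0,255,0)),(.13,(0,255,0)),(.15,(255,255,0))):
        h=np.array([-.137,-.99,0])*.994-np.array([0,0,.1065]);q=proj(c,np.array([.557,-.065,.026])+s_*h);q=(q-[u,v]+.5)*400/w-.5
        cv2.drawMarker(x,tuple(int(t) for t in q),col,1,14,1)
    return x
cv2.imwrite('pics/d1.png',np.hstack([cr(a,225,130,64,80),cr(b,255,170,64,80)]))
E
```

```text
[ 0.5389 -0.1962  0.063 ] [[ 0.1447  0.9895  0.0005]
 [ 0.9895 -0.1447  0.0009]
 [ 0.0009  0.0004 -1.    ]] [-26.996   22.844   99.2185   0.0682  57.9323 -18.7111]
```

View pics/d1.png

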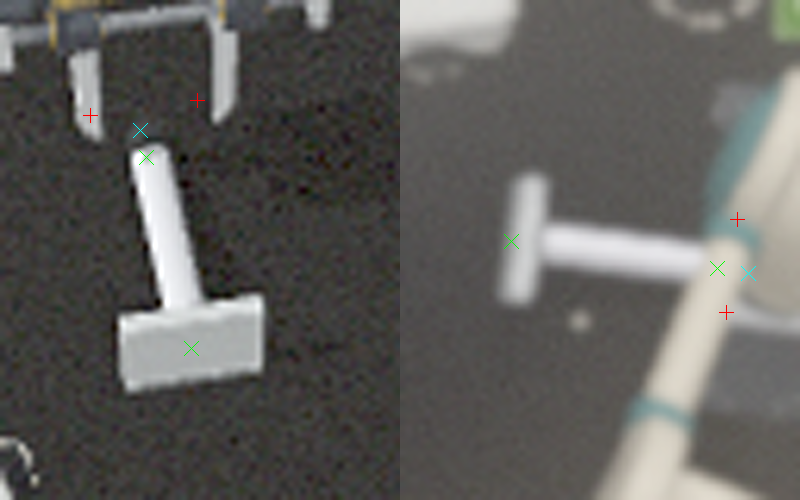

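>>> step_arm(
  moves="0.6 0 1.5 25 0 0 0;0.6 0 0 16 0 0 0;0.6 0 0 7 0 0 0;0.6 0 0 0 0 0 0;0.2 0 0 0 0 0 0;0.1 0 0 0 0 0 0;0.1 0 0 0 0 0 0;0.1 0 0 0 0 0 0;0.1 0 0 0 0 0 0;0.1 0 0 0 0 0 0",
  squeeze=12,
)

```text
clock: 4.3
position: [0.5403, -0.1956, 0.0147]
orientation: [[0.142, 0.99, -0.0], [0.99, -0.142, -0.0], [-0.0, -0.0, -1.0]]
contact_force: [-0.1, -0.2, 1.2]
finger_gap: 0.02
grasp_force: 12.0
```

```bash
python3 - <<'E'
from h import *
s=132.;A=np.degrees(np.arctan2(15,140));N=36
def g(th):
    t=np.radians(th);c,n=np.cos(t),np.sin(t)
    return np.array([s*c-25*n,s*n+25*c]) if th>0 else np.array([10+(s-10)*c-25*n,(s-10)*n+25*c])
u=np.linspace(0,1,N+1);th=-A+(85+A)*u;al=np.radians(52)*u
# plane coords (h outward, Z). tool x = -h at al=0, tool z=-Z ; tilt al: z-> -Z cos + h sin ; x-> -h cos - Z sin
X=lambda a:np.array([-np.cos(a),-np.sin(a)]);Z=lambda a:np.array([np.sin(a),-np.cos(a)])
P=[g(t)-3*Z(a) for t,a in zip(th,al)];print(P[0],P[-1])
rows=[]
pos=P[0].copy()
for k in range(N):
    d=P[k+1]-pos;r=np.round([d@X(al[k]),d@Z(al[k])],1);pos=pos+r[0]*X(al[k])+r[1]*Z(al[k])
    rows.append(f"0.1 {r[0]:g} 0 {r[1]:g} 0 -0.0252 0")
print(';'.join(rows[:18]));print();print(';'.join(rows[18:]))
E
```

```text
[133.969   14.8607] [-15.7643 135.5236]
0.1 0.7 0 -5.5 0 -0.0252 0;0.1 0.8 0 -5.4 0 -0.0252 0;0.1 1 0 -5.7 0 -0.0252 0;0.1 1 0 -5.9 0 -0.0252 0;0.1 1.1 0 -5.8 0 -0.0252 0;0.1 1.2 0 -5.8 0 -0.0252 0;0.1 1.4 0 -5.8 0 -0.0252 0;0.1 1.5 0 -5.8 0 -0.0252 0;0.1 1.5 0 -5.7 0 -0.0252 0;0.1 1.7 0 -5.7 0 -0.0252 0;0.1 1.8 0 -5.7 0 -0.0252 0;0.1 1.9 0 -5.7 0 -0.0252 0;0.1 2 0 -5.6 0 -0.0252 0;0.1 2.1 0 -5.6 0 -0.0252 0;0.1 2.2 0 -5.5 0 -0.0252 0;0.1 2.3 0 -5.5 0 -0.0252 0;0.1 2.4 0 -5.4 0 -0.0252 0;0.1 2.5 0 -5.4 0 -0.0252 0

0.1 2.7 0 -5.4 0 -0.0252 0;0.1 2.7 0 -5.3 0 -0.0252 0;0.1 2.8 0 -5.3 0 -0.0252 0;0.1 2.9 0 -5.2 0 -0.0252 0;0.1 3.1 0 -5.1 0 -0.0252 0;0.1 3.1 0 -5.1 0 -0.0252 0;0.1 3.2 0 -5 0 -0.0252 0;0.1 3.3 0 -5 0 -0.0252 0;0.1 3.4 0 -4.9 0 -0.0252 0;0.1 3.5 0 -4.9 0 -0.0252 0;0.1 3.6 0 -4.8 0 -0.0252 0;0.1 3.7 0 -4.7 0 -0.0252 0;0.1 3.8 0 -4.6 0 -0.0252 0;0.1 3.8 0 -4.6 0 -0.0252 0;0.1 3.9 0 -4.5 0 -0.0252 0;0.1 4.1 0 -4.4 0 -0.0252 0;0.1 4.1 0 -4.4 0 -0.0252 0;0.1 4.2 0 -4.3 0 -0.0252 0
```

>>> step_arm(
  moves="0.1 0.7 0 -5.5 0 -0.0252 0;0.1 0.8 0 -5.4 0 -0.0252 0;0.1 1 0 -5.7 0 -0.0252 0;0.1 1 0 -5.9 0 -0.0252 0;0.1 1.1 0 -5.8 0 -0.0252 0;0.1 1.2 0 -5.8 0 -0.0252 0;0.1 1.4 0 -5.8 0 -0.0252 0;0.1 1.5 0 -5.8 0 -0.0252 0;0.1 1.5 0 -5.7 0 -0.0252 0;0.1 1.7 0 -5.7 0 -0.0252 0;0.1 1.8 0 -5.7 0 -0.0252 0;0.1 1.9 0 -5.7 0 -0.0252 0;0.1 2 0 -5.6 0 -0.0252 0;0.1 2.1 0 -5.6 0 -0.0252 0;0.1 2.2 0 -5.5 0 -0.0252 0;0.1 2.3 0 -5.5 0 -0.0252 0;0.1 2.4 0 -5.4 0 -0.0252 0;0.1 2.5 0 -5.4 0 -0.0252 0",
  squeeze=12,
)

```text
clock: 6.1
position: [0.5469, -0.1469, 0.1055]
orientation: [[0.128, 0.99, -0.064], [0.889, -0.143, -0.435], [-0.44, -0.001, -0.898]]
contact_force: [-0.8, 0.4, -0.3]
finger_gap: 0.0195
grasp_force: 12.0
```

```bash
cat > v.py <<'E'
import sys
from h import *
a=snap('side');b=snap('top');s=sensors.sense();print(s['position'],s['joint_pos'],s['contact_force'])
f=lambda c,u,v:cv2.resize((255*(c['pixels'][v:v+100,u:u+80]/255)**.7).astype(np.uint8),(400,500),interpolation=cv2.INTER_CUBIC)
q=[int(t) for t in sys.argv[2:6]]
cv2.imwrite('pics/'+sys.argv[1],np.hstack([f(a,*q[:2]),f(b,*q[2:])]))
E
python3 v.py e1.png 205 100 250 150
```

```text
[ 0.5472 -0.1463  0.1055] [ -5.1178  22.4487  99.2184 -29.4251  63.1662  17.6089] [-1.449  -1.3404  0.3282]
```

View pics/e1.png

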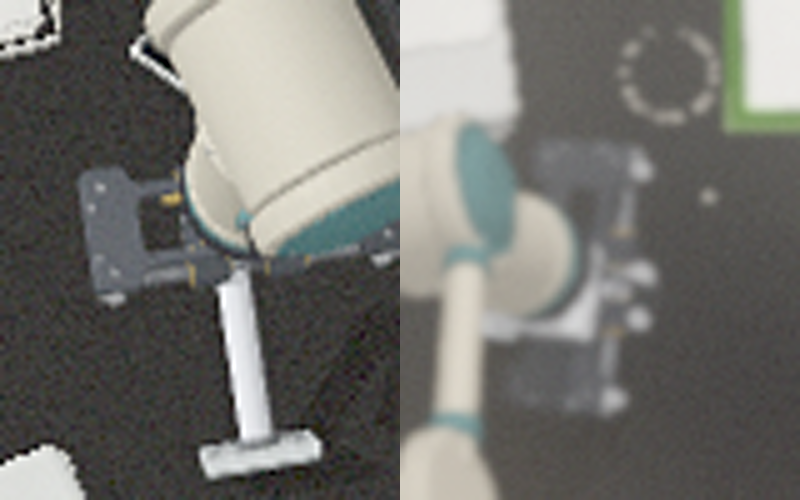

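The picture shows the post tipped about halfway, held at the head (pane 235,270), with its foot edge on the bench at (260,455). I carry on with the arc.

>>> step_arm(
  moves="0.1 2.7 0 -5.4 0 -0.0252 0;0.1 2.7 0 -5.3 0 -0.0252 0;0.1 2.8 0 -5.3 0 -0.0252 0;0.1 2.9 0 -5.2 0 -0.0252 0;0.1 3.1 0 -5.1 0 -0.0252 0;0.1 3.1 0 -5.1 0 -0.0252 0;0.1 3.2 0 -5 0 -0.0252 0;0.1 3.3 0 -5 0 -0.0252 0;0.1 3.4 0 -4.9 0 -0.0252 0;0.1 3.5 0 -4.9 0 -0.0252 0;0.1 3.6 0 -4.8 0 -0.0252 0;0.1 3.7 0 -4.7 0 -0.0252 0;0.1 3.8 0 -4.6 0 -0.0252 0;0.1 3.8 0 -4.6 0 -0.0252 0;0.1 3.9 0 -4.5 0 -0.0252 0;0.1 4.1 0 -4.4 0 -0.0252 0;0.1 4.1 0 -4.4 0 -0.0252 0;0.1 4.2 0 -4.3 0 -0.0252 0;0.1 0 0 0 0 0 0",
  squeeze=12,
)

```text
clock: 8.1
position: [0.5619, -0.0462, 0.1348]
orientation: [[0.086, 0.99, -0.112], [0.608, -0.141, -0.781], [-0.789, -0.001, -0.614]]
contact_force: [-2.1, 0.2, 2.9]
finger_gap: 0.0196
grasp_force: 12.0
```

```bash
python3 v.py e2.png 205 100 250 150
```

```text
[ 0.5618 -0.0468  0.1349] [ 16.301   33.1262  92.7429 -46.0833  84.4763  42.1613] [-2.2254  1.4113  2.3544]
```

View pics/e2.png

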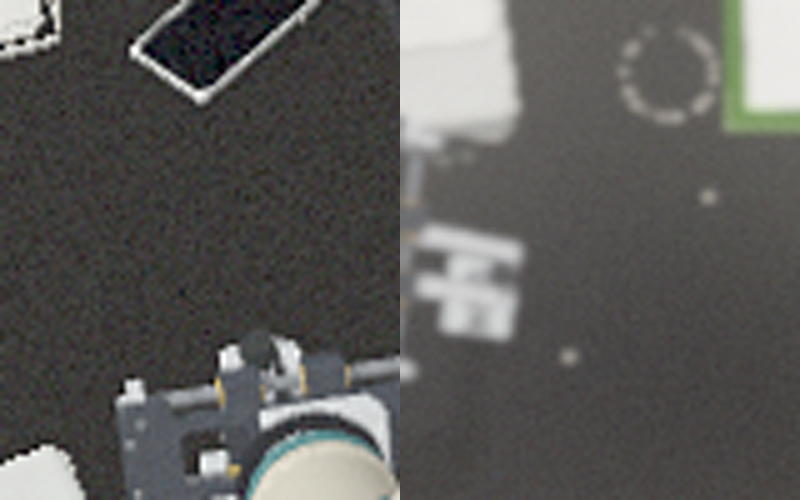

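>>> step_arm(
  moves="0.26 0 0 0 0 0 0;0.35 0 0 0 0 0 0;0.5 0 0 0 0 0 0;0.6 0 0 0 0 0 0;0.6 0 0 -8 0 0 0;0.6 0 0 -20 0 0 0;0.6 0 0 -30 0 0 0;0.6 0 0 -30 0 0 0;0.6 0 0 -20 0 0 0;0.6 0 0 0 0 0.1 0;0.6 0 0 0 0 0.145 0;0.6 0 0 0 0 0.145 0;0.6 0 0 0 0 0.145 0;0.6 0 0 0 0 0.145 0;0.6 0 0 0 0 0.145 0;0.6 0 0 0 0 0.082 0;0.6 0 0 0 0 0 0",
)

```text
clock: 9.9
position: [0.5738, 0.0343, 0.2029]
orientation: [[0.147, 0.989, 0.002], [0.989, -0.147, -0.001], [-0.0, 0.002, -1.0]]
contact_force: [0.6, -0.3, 0.3]
finger_gap: 0.056
grasp_force: 0.0
```

```bash
python3 v.py e3.png 205 130 235 150; python3 -c "
from h import *
s=sensors.sense();print(s['orientation'])"
```

```text
[0.5738 0.0366 0.202 ] [-3.2266 16.2905 87.6281 -0.0908 76.0822  5.0445] [ 0.3643  0.6787 -0.3831]
[[ 0.1435  0.9897 -0.0001]
 [ 0.9897 -0.1435 -0.0015]
 [-0.0015  0.0001 -1.    ]]
```

View pics/e3.png

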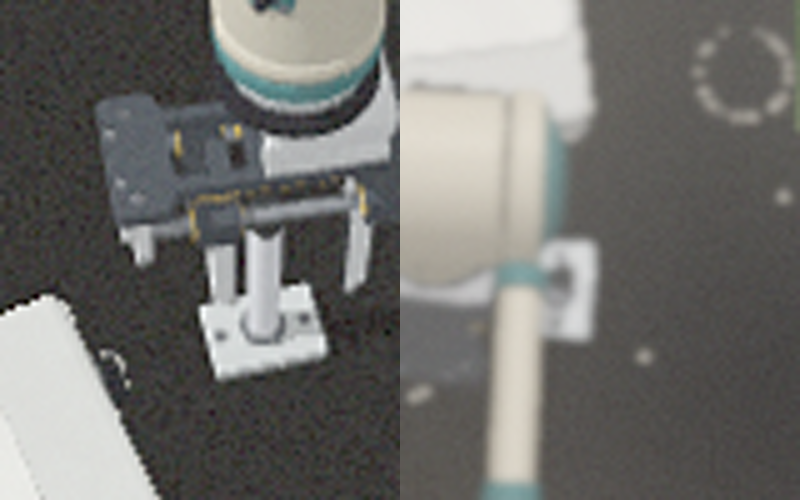

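Post stands upright by itself: foot-plate corners at pane (200,308), (308,287), (327,352), (220,372), rod vertical with the head near (265,235). Fitting its pose now.

```bash
python3 - <<'E'
from h import *
a=load('side')
P=[onz(a,205+(x+.5)/5-.5,130+(y+.5)/5-.5,.010) for x,y in((200,306),(308,285),(328,352),(219,372))]
P=np.array(P);print(P,P.mean(0),[np.linalg.norm(P[i]-P[i-1]) for i in range(4)])
for i,j in((0,1),(3,2)):
    d=P[j]-P[i];print(np.degrees(np.arctan2(d[1],d[0])))
b=load('top');Q=np.array([onz(b,235+(x-400+.5)/5-.5,150+(y+.5)/5-.5,.01) for x,y in((597,240),(595,340))]);print(Q)
# box corners (top face?) 
for c in (a,):print('box',onz(a,205+55/5,130+297/5,.05),onz(a,205+155/5,130+500/5,.05))
E
```

```text
[[ 0.5922 -0.0656  0.01  ]
 [ 0.5218 -0.0586  0.01  ]
 [ 0.526  -0.0086  0.01  ]
 [ 0.5954 -0.0167  0.01  ]] [ 0.5589 -0.0374  0.01  ] [np.float64(0.04897741450183098), np.float64(0.07073222603277406), np.float64(0.050087831280019875), np.float64(0.0698567449990354)]
174.3049288805019
173.37589813218568
[[ 0.5993 -0.0728  0.01  ]
 [ 0.5217 -0.0699  0.01  ]]
box [ 0.6802 -0.076   0.05  ] [0.6619 0.0728 0.05  ]
```

>>> step_arm(
  moves="0.6 -20 0 0 0 0 0;0.6 -30 0 0 0 0 0;0.6 -20 0 0 0 0 0;0.6 -8.5 -0.5 0 0 0 0;0.6 0 0 0 0 0 0;0.6 0 0 30 0 0 0;0.6 0 0 40 0 0 0;0.6 0 0 35 0 0 0;0.6 0 0 15 0 0 0;0.6 0 0 0 0 0 0;0.3 0 0 0 0 0 0;0.1 0 0 0 0 0 0;0.1 0 0 0 0 0 0;0.1 0 0 0 0 0 0;0.1 0 0 0 0 0 0;0.1 0 0 0 0 0 0;0.1 0 0 0 0 0 0",
  squeeze=45,
)

```text
clock: 11.7
position: [0.5614, -0.0406, 0.082]
orientation: [[0.143, 0.99, -0.001], [0.99, -0.143, 0.0], [-0.0, -0.001, -1.0]]
contact_force: [-2.6, 1.0, 3.9]
finger_gap: 0.0196
grasp_force: 45.0
```

>>> step_arm(
  moves="0.1 0 0 -1 0 0 0;0.1 0 0 -1.5 0 0 0;0.1 6 -1.5 0 0 0 0;0.1 14 -3.5 0 0 0 0;0.1 18 -4.5 0 0 0 0;0.1 18 -4.5 0 0 0 0;0.1 18 -4.5 0 0 0 0;0.1 18 -4.5 0 0 0 0;0.1 18 -4.5 0 0 0 0;0.1 14 -3.5 0 0 0 0;0.1 9.6 -2.5 0 0 0 0;0.1 0 0 0 0 0 -0.091;0.1 0 0 0 0 0 -0.13;0.1 0 0 0 0 0 -0.13;0.1 0 0 0 0 0 -0.13;0.1 0 0 0 0 0 -0.13;0.1 0 0 0 0 0 -0.13;0.1 0 0 0 0 0 -0.13;0.1 0 0 0 0 0 -0.12;0.1 0 0 0 0 0 0",
)

```text
clock: 13.7
position: [0.548, 0.0964, 0.0841]
orientation: [[-0.75, 0.662, -0.0], [0.662, 0.75, -0.0], [-0.0, -0.0, -1.0]]
contact_force: [-0.4, 0.3, -4.0]
finger_gap: 0.0195
grasp_force: 45.0
```

```bash
python3 v.py e4.png 220 195 165 140; python3 -c "
from h import *
s=sensors.sense();print(s['orientation'],s['finger_gap'],s['ft_torque'])"
```

```text
[0.548  0.0964 0.0841] [  2.8252  20.307   99.8772  -0.021   59.822  -45.6051] [-0.3867 -0.0314 -2.9406]
[[-0.7483  0.6634 -0.0001]
 [ 0.6634  0.7483 -0.0003]
 [-0.0001 -0.0003 -1.    ]] 0.019703958511989743 [-0.0013 -0.1393 -0.0502]
```

View pics/e4.png

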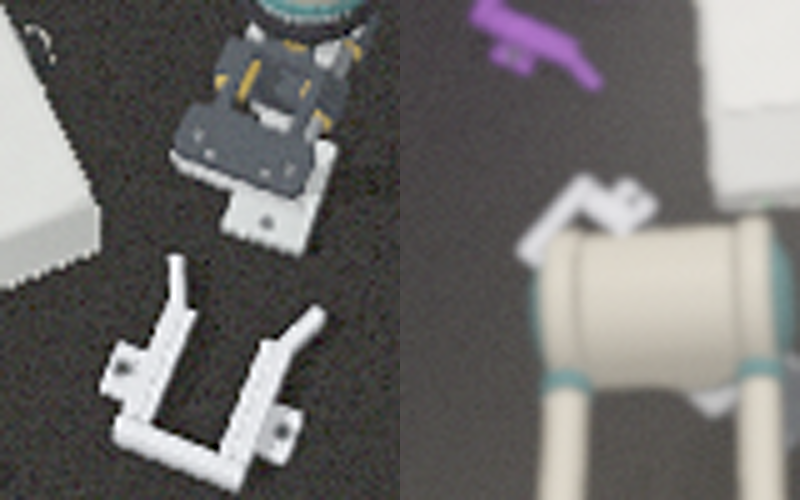

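```bash
python3 - <<'E'
from h import *
a=load('side')
im=cv2.resize(a['pixels'],None,fx=1,fy=1)
g=im.mean(2)
print(g[232:250,260:290].astype(int))
f=lambda x,y,z:onz(a,220+(x+.5)/5-.5,195+(y+.5)/5-.5,z)
for z in(.0025,.0125):
    p=(f(222,232,z)+f(303,256,z))/2;t=np.radians(50.1);d=np.array([np.cos(t),np.sin(t)]);n=np.array([-d[1],d[0]])
    H=np.array([.6276,.2001]);print(z,p,(p[:2]-H)@d,(p[:2]-H)@n)
p=np.array([.548,.0964]);H=np.array([.630,.196]);t=np.radians(50.3);d=np.array([np.cos(t),np.sin(t)]);n=np.array([-d[1],d[0]]);print((p-H)@d,(p-H)@n)
E
```

```text
[[ 23  23  30  90 111 120 166 186 183 178 139  70  46  47  59  64  75  79
   71  69  42 149 153 156 137  40  20  20  21  22]
 [ 30  32  25  27  25  34 100 197 186 189 177 174 175 149  86  56  52  56
   57  44  61 152 150 155  86  26  10  28  23  23]
 [ 27  29  32  33  27  22 163 205 200 202 195 188 185 179 175 140 115  78
   40 101 160 185 195 194  70  28  24  27  27  21]
 [ 30  30  36  28  31  30 205 204 202 203 202 197 191 195 190 179 167 174
  173 147 159 198 206 154  47  15  28  28  26  18]
 [ 31  24  25  40  22  66 210 203 202 200 200 198 200 201 197 195 193 184
  184 176 162 201 214  94  26  24  27  33  35  31]
 [ 31  34  28  27  17 162 206 200 200 200 201 200 203 189 202 201 201 196
  193 187 180 202 205  58  17  17  21  36  35  30]
 [ 34  23  33  23  76 203 204 202 203 201 200 202 156 128 169 203 203 202
  199 197 196 206 156  37  28  15  32  33  27  35]
 [ 28  28  31  27 125 216 205 204 201 199 200 180 108  89 131 206 202 201
  200 198 202 211  95  27  18  30  31  30  33  24]
 [ 35  34  30  28 117 190 182 195 208 201 199 197 145 110 139 203 199 200
  197 197 202 197  57  17 
[... 641 characters left out ...]
 30  36]
 [ 37  37  25  33  29  29  39  29  34  33  24  39  34  32  30  23  28  21
   36  63  36  30  30  31  27  35  28  30  32  27]
 [ 30   8  41  28  30  31  36  34  31  25  27  31  31  31  27  34  29  31
   26  31  30  35  33  35  34  27  32  34  36  34]
 [ 19  29  27  31  33  26  30  34  37  37  32  29  34  31  28  31  33  29
   28  26  31  29  36  30  30  29  31  33  28  23]
 [ 28  23  34  31  34  29  33  28  20  33  31  31  28  37  33  21  27  36
   41  29  34  31  32  35  30  33  33  25  20  32]]
0.0025 [0.5683 0.1276 0.0025] -0.09366442309375843 -0.001040832901915884
0.0125 [0.5701 0.1312 0.0125] -0.08975890885674571 -9.181381596145344e-05
-0.12901115671894975 -0.0005305111107081774
```

Foot and shoe are seen in line: the foot's front-edge midpoint is at pane (263,244), on the slot midline, and the gap to home is 129 mm. I slide it in.

>>> step_arm(
  moves="0.1 0.5 5 0.5 0 0 0;0.1 0.3 8 0 0 0 0;0.1 0.3 8 0 0 0 0;0.1 0.3 8 0 0 0 0;0.1 0.3 8 0 0 0 0;0.1 0.3 8 0 0 0 0;0.1 0.3 8 0 0 0 0;0.1 0.2 6 0 0 0 0;0.1 0.2 6 0 0 0 0;0.1 0.2 6 0 0 0 0",
)

```text
clock: 14.8
position: [0.5931, 0.1518, 0.0836]
orientation: [[-0.75, 0.662, -0.0], [0.662, 0.75, -0.0], [-0.0, -0.0, -1.0]]
contact_force: [0.2, -0.2, -3.4]
finger_gap: 0.0194
grasp_force: 45.0
```

>>> step_arm(
  moves="0.1 0.2 6 0 0 0 0;0.1 0.2 6 0 0 0 0;0.1 0.2 6 0 0 0 0;0.1 0.2 6 0 0 0 0;0.1 0.2 6 0 0 0 0;0.1 0.2 6 0 0 0 0;0.1 0.2 6 0 0 0 0;0.1 0.1 5 0 0 0 0;0.1 0 0 0 0 0 0",
)

```text
clock: 15.7
position: [0.6232, 0.1884, 0.0835]
orientation: [[-0.75, 0.661, 0.0], [0.661, 0.75, 0.0], [0.0, 0.0, -1.0]]
contact_force: [-1.0, 0.0, -4.1]
finger_gap: 0.0199
grasp_force: 45.0
```

At about -10 mm and nothing touching. I creep on until the stop shows in the force.

>>> step_arm(
  moves="0.1 0.1 2 0 0 0 0;0.1 0.1 2 0 0 0 0;0.1 0.1 2 0 0 0 0;0.1 0.1 1.5 0 0 0 0;0.1 0 0 0 0 0 0",
)

```text
clock: 16.2
position: [0.6275, 0.1938, 0.0836]
orientation: [[-0.75, 0.662, -0.0], [0.662, 0.75, 0.0], [0.0, -0.0, -1.0]]
contact_force: [-0.4, 0.7, -4.3]
finger_gap: 0.0194
grasp_force: 45.0
```

>>> step_arm(
  moves="0.1 0 1 0 0 0 0;0.1 0 1 0 0 0 0;0.1 0 1 0 0 0 0;0.1 0 0 0 0 0 0",
)

```text
clock: 16.6
position: [0.6293, 0.196, 0.0836]
orientation: [[-0.75, 0.662, -0.0], [0.662, 0.75, -0.0], [0.0, -0.0, -1.0]]
contact_force: [-0.8, -0.3, -3.8]
finger_gap: 0.0192
grasp_force: 45.0
```

>>> step_arm(
  moves="0.1 0 1 0 0 0 0;0.1 0 0 0 0 0 0",
)

```text
clock: 16.8
position: [0.6299, 0.1967, 0.0835]
orientation: [[-0.75, 0.661, -0.001], [0.661, 0.75, -0.0], [0.0, -0.001, -1.0]]
contact_force: [-2.0, 0.9, -3.9]
finger_gap: 0.0195
grasp_force: 45.0
```

>>> step_arm(
  moves="0.1 0 1 0 0 0 0;0.1 0 0 0 0 0 0",
)

```text
clock: 17.0
position: [0.6306, 0.1974, 0.0835]
orientation: [[-0.75, 0.662, -0.001], [0.662, 0.75, -0.0], [0.0, -0.001, -1.0]]
contact_force: [-1.7, 0.0, -4.0]
finger_gap: 0.0194
grasp_force: 45.0
```

>>> step_arm(
  moves="0.1 0 1 0 0 0 0;0.1 0 0 0 0 0 0",
)

```text
clock: 17.2
position: [0.6313, 0.1983, 0.0835]
orientation: [[-0.75, 0.662, -0.001], [0.662, 0.75, -0.0], [0.0, -0.0, -1.0]]
contact_force: [-1.6, 0.3, -3.6]
finger_gap: 0.0194
grasp_force: 45.0
```

>>> step_arm(
  moves="0.1 0 1 0 0 0 0;0.1 0 0 0 0 0 0",
)

```text
clock: 17.4
position: [0.6318, 0.1988, 0.0835]
orientation: [[-0.75, 0.661, -0.001], [0.661, 0.75, -0.0], [0.0, -0.001, -1.0]]
contact_force: [-2.1, 0.3, -3.1]
finger_gap: 0.0196
grasp_force: 45.0
```

>>> step_arm(
  moves="0.1 0 1 0 0 0 0;0.1 0 1 0 0 0 0;0.1 0 0 0 0 0 0",
)

```text
clock: 17.7
position: [0.6321, 0.1992, 0.0835]
orientation: [[-0.75, 0.661, -0.003], [0.661, 0.75, -0.003], [0.0, -0.004, -1.0]]
contact_force: [-4.8, -2.3, -1.8]
finger_gap: 0.0199
grasp_force: 45.0
```

>>> step_arm(
  moves="0.1 0 1 0 0 0 0;0.1 0 1 0 0 0 0;0.1 0 0 0 0 0 0",
)

```text
clock: 18.0
position: [0.6323, 0.1995, 0.0835]
orientation: [[-0.75, 0.661, -0.005], [0.661, 0.75, -0.005], [0.001, -0.007, -1.0]]
contact_force: [-6.8, -4.4, -0.0]
finger_gap: 0.0195
grasp_force: 45.0
```

Advance has stalled at the stop with about 8 N. I ease the push, set the foot down, let go and rise.

>>> step_arm(
  moves="0.1 0 -1.5 0.7 0 0 0;0.1 0 -1 0.8 0 0 0;0.1 0 0 0.5 0 0 0;0.1 0 0 0 0 0 0",
)

```text
clock: 18.4
position: [0.6322, 0.199, 0.0822]
orientation: [[-0.75, 0.661, -0.002], [0.661, 0.75, -0.002], [0.0, -0.003, -1.0]]
contact_force: [-5.0, -3.1, 0.2]
finger_gap: 0.0197
grasp_force: 45.0
```

>>> step_arm(
  moves="0.24 0 0 0 0 0 0;0.3 0 0 0 0 0 0;0.45 0 0 0 0 0 0;0.6 0 0 0 0 0 0;0.6 0 0 0 0 0 0;0.6 0 0 -20 0 0 0;0.6 0 0 -35 0 0 0;0.6 0 0 -35 0 0 0;0.6 0 0 -20 0 0 0;0.6 -30 -10 0 0 0 0;0.6 -30 -20 0 0 0 0;0.6 -30 -40 0 0 0 0;0.6 -20 -40 0 0 0 0;0.6 0 -40 0 0 0 0;0.6 0 -40 0 0 0 0;0.6 0 0 0 0 0 0",
)

```text
clock: 20.0
position: [0.5872, -0.0186, 0.1921]
orientation: [[-0.747, 0.664, -0.002], [0.664, 0.747, -0.002], [-0.0, -0.003, -1.0]]
contact_force: [-0.1, 0.2, 0.2]
finger_gap: 0.0564
grasp_force: 0.0
```

```bash
python3 v.py e5.png 220 210 165 140
```

```text
[ 0.5904 -0.0157  0.1923] [ -8.2894  17.8818  86.6971   0.0207  75.3033 -56.7851] [0.2111 0.4268 0.9341]
```

View pics/e5.png

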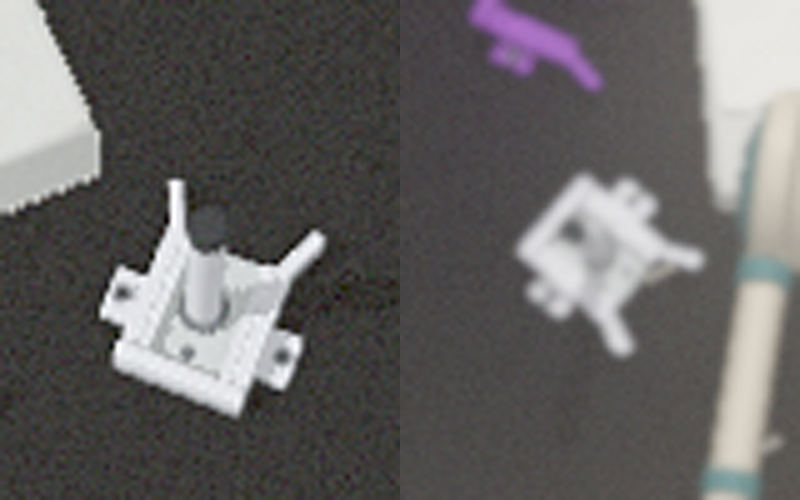

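```bash
python3 - <<'E'
from h import *
a=load('side');b=load('top')
t=np.radians(50.1);d=np.array([np.cos(t),np.sin(t)]);n=np.array([-d[1],d[0]])
for dx in(-.006,-.003,0,.003):
    q=np.array([.6276,.2001])+d*dx
    f=lambda P,u=220,v=210:(proj(a,P)-[u,v]+.5)*5-.5
    print(dx,'base',f([*q,.010]),'front',f([*(q+d*.036),.01]),'rear',f([*(q-d*.036),.01]),'head',f([*q,.15]),'hole?',f([*(q+d*.026),.01]))
g=a['pixels'].mean(2);print(g[258:292,248:276].astype(int))
E
```

```text
-0.006 base [211.8355 298.3197] front [189.0439 355.9919] rear [233.9577 242.3487] head [217.937  211.8152] hole? [195.4438 339.7966]
-0.003 base [209.9622 303.0597] front [187.1134 360.8773] rear [232.139  246.9499] head [215.8333 217.0374] hole? [193.5295 344.6409]
0 base [208.0842 307.8115] front [185.178 365.775] rear [230.3158 251.5624] head [213.7238 222.2744] hole? [191.6103 349.4974]
0.003 base [206.2015 312.5752] front [183.2377 370.6852] rear [228.4882 256.1863] head [211.6083 227.5261] hole? [189.6863 354.3662]
[[ 29  34  16  18 182 225 221 219 222 217  67  43  39  45  39  34  32  34
   31  37  23  30  39  30  33  34  33  34]
 [ 20  28  27  82 221 222 221 199 222 225 131  46  38  41  24  30  98  59
   27  26  37  22  23  32  31  33  29  27]
 [ 31  27  16 186 224 221 227 198 219 213 197 164  76  60 103  92 155  80
   20  21  24  22  29  34  28  34  27  33]
 [ 32  32   8 225 224 219 211 216 221 189 207 193 171 161 158 152 159 195
  160 138  51  19  26  17  32  33  27  29]
 [ 32  20 117 227 221 231 209 220 222 180 201 194 183 168 160 163 157 172
  198 194 203 157 134  47  11 
[... 2706 characters left out ...]
 43  95 122 132 171 194 200 203 210 228 224 222 223 227 219 209 225 206
  177 221 224 217  97  28  77 109 183 224]
 [ 30  31  23  37  97 129 169 190 196 206 208 220 234 224 222 223 222 216
  215 213 192 163  51  19  24  29  90 149]
 [ 26  31  18  29  22  36  97 120 130 169 194 199 203 209 229 222 221 222
  225 220 196  97  20  21  25  22  17  14]
 [ 28  31  32  31  31  28  25  23  39  93 130 172 189 196 206 209 219 234
  226 235 185  51  22  17  19  25  26  30]
 [ 28  28  36  23  36  27  31  30  28  25  40  96 122 132 168 191 201 203
  211 240 149  34  17  10  23  26  28  28]
 [ 35  30  33  32  37  37  36  29  34  32  21  24  23  44  96 128 169 187
  196 210  98  20  25  14  24  27  24  33]]
```

```bash
python3 - <<'E'
from h import *
a=load('side');b=load('top')
print(a['pixels'].mean(2)[246:264,252:272].astype(int))
print(b['pixels'].mean(2)[178:200,192:216].astype(int))
t=np.radians(50.3);d=np.array([np.cos(t),np.sin(t)])
q=np.array([.632,.199])
for nm,c,qq in(('side',a,q+[-.003,.0035]),('top',b,q)):
    for z in(.01,.13,.15):
        r=np.array([proj(c,[qq[0]+.01*np.cos(w),qq[1]+.01*np.sin(w),z]) for w in np.arange(0,6.28,.05)]);print(nm,z,proj(c,[*qq,z]),r.min(0),r.max(0))
E
```

```text
[[ 28  89 226 225 130  35  30  25  31  37  34  32  31  29  22  36  27  26
   33  31]
 [ 30  60 233 235 137  30  25  32  26  24  26  27  31  34  33  33  25  34
   29  35]
 [ 18  36 230 231 136  34  12  29  23  24  36  28  33  31  28  28  30  31
   32  26]
 [ 25  33 231 233 132  29  14  33  25  26  34  24  33  34  28  27  34  25
   31  31]
 [ 25  47 233 228 161  42  23  25  19  25  24  27  22  23  30  30  26  29
   35  25]
 [ 27  54 231 227 173  43   8  25  31  42  35  40  30  24  38  35  30  32
   38  32]
 [ 27  32 231 228 183  45  29  43  42  48  48  41  37  29  35  30  37  29
   27  27]
 [ 27  12 230 227 188  41  43  48  48  49  43  44  48  33  34  33  34  30
   25  33]
 [ 28  10 247 228 190  49  41  47  44  47  45  49  45  30  34  31  34  37
   30  32]
 [ 21 116 229 225 193  51  44  49  48  44  42  48  48  39  34  31  32  29
   36  24]
 [ 17 182 223 222 205  94  42  47  46  47  48  45  43  32  40  32  30  30
   27  28]
 [ 81 223 223 222 216 149  54  47  51  47  51  47  43  34  25  33  28  28
   40  35]
 [182 225 221 219 222 217  67  43  39  45  39  34  32  34  31  37  23  30
   39 
[... 2370 characters left out ...]
8 197 210 211 200 184 171 166 164 169 184 195 197 193
  177 147 107  73  62  64]
 [179 176 154 143 158 179 194 198 191 179 171 169 172 183 193 198 194 184
  157 117  75  57  51  55]
 [156 159 143 140 161 174 179 177 173 168 170 171 180 195 204 201 187 162
  123  84  57  56  51  50]]
side 0.01 [261.0258 272.0905] [257.5123 268.6876] [264.5395 275.5242]
side 0.13 [261.956  257.7699] [258.0644 254.0734] [265.8479 261.5034]
side 0.15 [262.1308 255.0782] [258.1681 251.3281] [266.0938 258.8665]
top 0.01 [204.0771 190.0999] [201.5163 187.5514] [206.6393 192.652 ]
top 0.13 [198.924  186.1975] [196.12   183.4093] [201.7294 188.9902]
top 0.15 [197.9682 185.4736] [195.1192 182.6409] [200.8187 188.3108]
```

The last picture shows the post upright in the shoe, with the black head at pane (208,225), the foot under both lips and against the stop, and the gripper clear. The numbers agree with an upright post at the stop, so I hand in.

```bash
python3 -c "
from h import *
print(workorder.job_done())"
```

```text
the job is handed in; nothing more can be done
None
```

The post was tipped up, let go to stand by itself, regripped, turned and slid into the aluminium shoe until it stalled against the back stop, then released. I handed the job in after about 20 s on the robot's clock. No verdict came back, but the last pictures show it upright and home under the lips, with the gripper clear.

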